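# Register a board in the boring jig with the guide rod

### The arm

A 6-joint arm with a two-finger parallel gripper is mounted at the origin on the work surface. World frame = base frame: x ahead of the robot, y to its left, z up, the work surface at z = 0. Lengths are in m, angles in rad, forces in N, time in s.
With the tool pointing down it reaches from about 0.375 to 0.925 m from the base axis. Payload 5.7 kg.
Tool frame: the origin (TCP) lies midway between the tips of the shut fingers; the grasp point (between the pads) lies 19 mm behind it; y points along the fingers, z is the direction in which the jaws open and shut, and the axes are right-handed (so a half turn about y gives the same grasp; the last joint's range is limited). The gripper opens to 85 mm and grips with 20 to 120 N. Pads are 22 mm wide; open, the fingers measure 114 mm over their backs; the gripper's body (76 mm by 85 mm) begins 54 mm behind the grasp point. The pads swing forward as they close: fully open they stand 13 mm farther back than shut.
Start: joints at [-1.262, 0.359, 1.51, -0, 1.272, -0.115], TCP at [0.247, -0.547, 0.231] pointing down, gripper open.
Joint ranges: [-2.97, 2.97], [-1.01, 2.36], [0.21, 2.38], [-0.96, 4.11], [0.2, 2.71], [-2.98, 2.98]. Speed limits (rad/s): [2.39, 2.39, 3.14, 3.14, 3.14, 3.14].

### API

Orientations are given as a unit quaternion [x, y, z, w].
In Python, from plant import bot, vision, close_job gives the robot as it stands. Calls block until the motion is done:
- bot.goto(position, orientation): joint-space move of the TCP to a pose.
- bot.movel(position, orientation=None, rate=0.15): straight line of the TCP; orientation=None keeps the orientation; rate is the mean speed in m/s.
- bot.goto_joints(angles): joint-space move.
- bot.gripper_to(opening, grasp_force=None): finger opening in m; grasp_force is the grip in N (None keeps the last); returns when the fingers have stopped.
- bot.pause(seconds).
- bot.inverse_kinematics(position, orientation): joint angles nearest the present ones, or None.
- bot.get_obs(): the state.
- vision.get_image(name): name is "scene" or "top"; returns the picture (400x640x3 uint8, red, green, blue); there is no depth.
- vision.camera_info(name): a dict with "mtx" (3x3 intrinsics, pixels), "R" (3x3) and "t" (3): a world point X has camera coordinates R X + t. Camera axes: x right, y down, z forward; pixel columns grow to the right and rows downward; lengths in m; the calibration is good to about 2 mm. A picture is of the moment at which its call begins. camera_info takes no time and is no camera call.
A pose or a line that the arm cannot do raises bot.Unreachable and nothing moves.
- close_job(): hands the job in, once; it reports no verdict.
The state is a dict: "time_s": time; "joint_pos": joint angles; "joint_velocities": joint speeds; "effort": joint torques, N m; "tool_pos": TCP position; "ee_rot": TCP orientation; "wrist_force": force on the tool from outside, world axes, zero at the start; "torque": the same for the moment, N m; "gripper_width": finger opening in m.
Only numpy, scipy, OpenCV 4.12 (cv2) and the standard library are available. Lean on these libraries where they do the work, as an engineer would, in place of code of your own. Each camera call takes 0.05 s, during which the arm holds its last target.

### The job

Push the small board square and flush into the corner of the jig's two fences. Then take the long guide rod from the rack and thread it down through the bushing in the jig's overhanging arm and on through the bushed hole in the board, until its foot comes out below the board without touching the bench. Finish while still holding the rod there by its handle, upright and spanning both bushings, with the board still flush; leave the short rod and the other things on the bench alone.

Things in the scene. Friction and masses are not known exactly. Their poses are not given: they have to be found in the camera images.
- jig: Fixed plywood jig, turned up to 0.2 rad either way. Origin: on the bench (z = 0) exactly below the axis of the arm's bushing. Its flat base is 30 mm thick, x -165 to 75, y -75 to 135 mm in the jig's frame, with a 41 mm hole through it under the bushing. Far fence: inner face in the plane x = +40 mm, facing -x. Side fence: inner face in the plane y = -40 mm, facing +y.
- jig_corner (a point): The inside corner of the two fences (jig x +40, y -40 mm), at fence-top height: 50 mm above the bench, 20 mm above the base. Axes as jig.
- jig_bush (a point): Centre of the upper mouth of the bushing in the jig's arm, 101 mm above the bench: a vertical 17 mm hole, 16 mm long, 2 mm chamfer. Axes as jig. The arm is 44 mm wide (jig y +-22 mm), underside 85 mm and top 101 mm above the bench; it reaches from a post behind the far fence (jig x 70 to 110 mm, same height) over the corner to jig x = -22 mm.
- board_center (a point): Centre (half-way up) of the loose wooden board 140 (x) x 110 (y) x 28 mm, 0.25 to 0.45 kg, flat on the jig's base (top 58 mm above the bench), at first 5 to 45 mm off each fence and up to 0.2 rad out of square. Flush, its +x face lies on the far fence, its -y face on the side fence, its centre at jig x -30, y +15 mm, axes parallel to the jig's. It slides at a few newtons.
- board_hole (a point): Centre of the upper mouth of the brass-rimmed hole through the board (18 mm, 2 mm chamfer), at x +30, y -15 mm from the board's centre, so 40 mm from its +x face and 40 mm from its -y face. With the board flush it lies exactly below the arm's bushing; board top to underside of the arm is 27 mm.
- board_corner (a point): The board's own corner edge (+x, -y), half-way up the board; it belongs in the fence corner.
- rod: The long guide rod, loose, 166 mm tall, about 0.18 kg: origin at its foot, z along the rod to the handle. Steel shank 14 mm thick and 120 mm long, its lowest 12 mm tapering to 8 mm; on top a round wooden handle 26 mm thick and 46 mm tall.
- rod_grip (a point): Centre of the long rod's handle, 143 mm above its foot, where to grip it from above. At the start the rod stands upright in a hole of the rack, foot 10 mm above the bench, so this point is 153 mm above the bench.
- rod_tip (a point): Foot end of the long rod, on its axis.
- short_grip (a point): Centre of the handle of the short rod, the same handle and thickness but with a 70 mm shank, 93 mm above its foot and 103 mm above the bench in the rack. It is too short for the job: leave it.
- rack: Fixed wooden rack block 160 (x) x 60 (y) x 50 mm, origin under its centre, with two holes 16 mm wide and 40 mm deep at x -45 and +45 mm; the long and the short rod stand in them, either way round.
- offcut: Loose wooden offcut 60 x 35 x 22 mm between rack and jig; leave it. Origin under its centre.
- mallet: Loose hammer lying beyond the rack; leave it.
- driver: Loose screwdriver lying on the right of the jig; leave it.
- glue: Loose white bottle, 60 mm wide and 150 mm tall, at the far left; leave it.
- mug: Loose white mug on the right; leave it.
- dustbrush: Loose brush lying on the right; leave it.
- ferrule: Loose dark steel ring, 68 mm wide and 30 mm tall, near the robot; leave it.
There are look-alikes about, which are no part of the job. Leave any purple or yellow look-alike of the rod alone.

How it is judged:
On the way, in this order (a step that is already met when the one before it is completed fails the run):
1. the board is flush in the fence corner, before the rod is in the arm's bushing (x of board_corner in the frame of jig above 0.037 m and y of board_corner in the frame of jig below -0.037 m and angle between the x axis of board_center and the x axis of jig, either way round below 0.025 rad and (horizontal distance between rod_tip and jig_bush above 0.03 m or height (world z) of rod_tip above 0.1 m)), for 0.2 s.
2. the rod's foot has come through the arm's bushing (height (world z) of rod_tip below 0.083 m and horizontal distance between rod_tip and jig_bush below 0.012 m and angle between rod's own z axis and vertical below 0.2 rad), for 0.05 s.
At the end, for the whole second after the job is handed in: Board flush (corner within 3 mm of both fences, square within 0.025 rad, flat); the long rod runs through the arm's bushing and the board's hole, upright within 0.08 rad, its foot at least 2 mm below the board and 2 mm above the bench, still, gripped with over 2 N (x of board_corner in the frame of jig above 0.037 m and y of board_corner in the frame of jig below -0.037 m and angle between the x axis of board_center and the x axis of jig, either way round below 0.025 rad and angle between board_center's own z axis and vertical below 0.03 rad and height (world z) of board_center below 0.048 m and height (world z) of rod_tip between 0.002 and 0.028 m and horizontal distance between rod_tip and board_hole below 0.008 m and horizontal distance between rod_grip and jig_bush below 0.01 m and angle between rod's own z axis and vertical below 0.08 rad and contact force between the fingers and rod above 2 N and linear speed of rod below 0.03 m/s); the arm keeps its last pose, push and grip.
It fails at once if the short rod is moved by more than 20 mm (distance of short_grip from where it was at the start of the episode above 0.02 m).
It fails at once if a bystander is moved by more than 25 mm (distance of any of offcut, mallet, driver, glue, mug, dustbrush, ferrule from where it was at the start of the episode above 0.025 m).
It also fails if it takes over 72 s, if anything falls off the work surface, if the arm or the gripper's body presses on something with over 40 N, if the wrist force passes 120 N, or if a joint passes its speed limit or range.

## Working session

There is one attempt and no reset: what is moved stays moved. The work goes in short steps, each a Python script; the robot and the scene stay as the last script left them, time stands still between calls to the robot, and variables do not carry over. Pictures are saved under pics/ and viewed, and the job is handed in when it is done.

```bash
ls; mkdir -p pics; python3 - <<'E'
from plant import bot, vision
import cv2
for n in ("scene","top"):
    im=vision.get_image(n); cv2.imwrite(f"pics/{n}0.png",im[:,:,::-1])
    c=vision.camera_info(n); print(n,c["mtx"].tolist(),c["R"].round(4).tolist(),c["t"].round(4).tolist())
o=bot.get_obs(); print(o)
E
```

```text
pics
scene [[438.75616388456734, 0.0, 319.77332771689896], [0.0, 438.75616388456734, 198.66165963804298], [0.0, 0.0, 1.0]] [[-0.5493, 0.8355, -0.0161], [0.5436, 0.3427, -0.7662], [-0.6346, -0.4296, -0.6424]] [0.3691, -0.2264, 1.7317]
top [[503.50120091404125, 0.0, 320.6432878557221], [0.0, 503.50120091404125, 193.92677901580652], [0.0, 0.0, 1.0]] [[-0.0231, -0.9997, 0.0028], [-0.9781, 0.0221, -0.2069], [0.2067, -0.0075, -0.9784]] [-0.0225, 0.601, 1.3446]
{'time_s': 0.1, 'joint_pos': array([-1.26211223e+00,  3.59462569e-01,  1.51135198e+00,  4.43449755e-06,
        1.27252835e+00, -1.15088559e-01]), 'joint_velocities': array([-0.00054495, -0.00018042, -0.00131647,  0.0017265 , -0.00140415,
       -0.00262246]), 'effort': array([ 3.05183457e-04, -5.28652453e+01, -2.79349512e+01, -4.18251293e-04,
        4.96389359e-03,  4.34710145e-06]), 'tool_pos': array([ 0.24652665, -0.54631318,  0.23050947]), 'ee_rot': array([-0.14876548,  0.6919089 , -0.69067679,  0.14864886]), 'wrist_force': array([-0.04825985, -0.72002073, -0.00354547]), 'torque': array([-0.02294797,  0.02640384, -0.05040566]), 'gripper_width': 0.08559953489810762}
```

View pics/scene0.png

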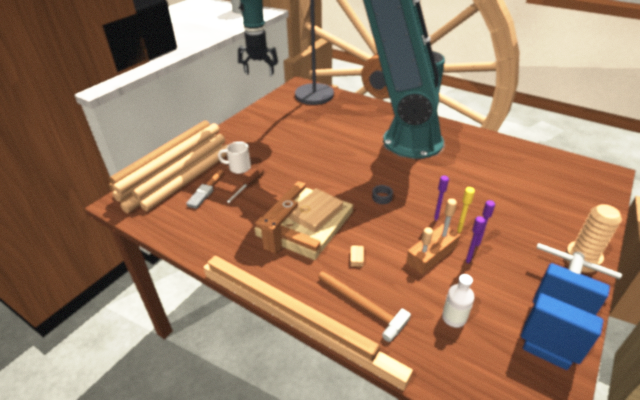

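View pics/top0.png

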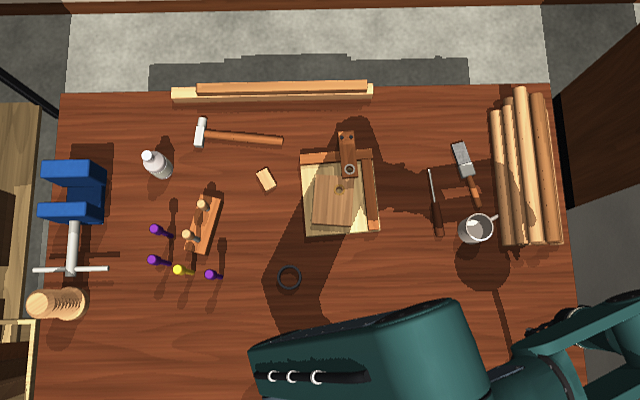

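```bash
python3 - <<'E'
import cv2
a=cv2.imread("pics/top0.png")
cv2.imwrite("pics/topcrop.png",cv2.resize(a[120:270,160:360],None,fx=4,fy=4,interpolation=cv2.INTER_CUBIC))
a=cv2.imread("pics/scene0.png")
cv2.imwrite("pics/scenecrop.png",cv2.resize(a[90:240,240:440],None,fx=4,fy=4,interpolation=cv2.INTER_CUBIC))
E
```

```text
(no output)
```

View pics/topcrop.png

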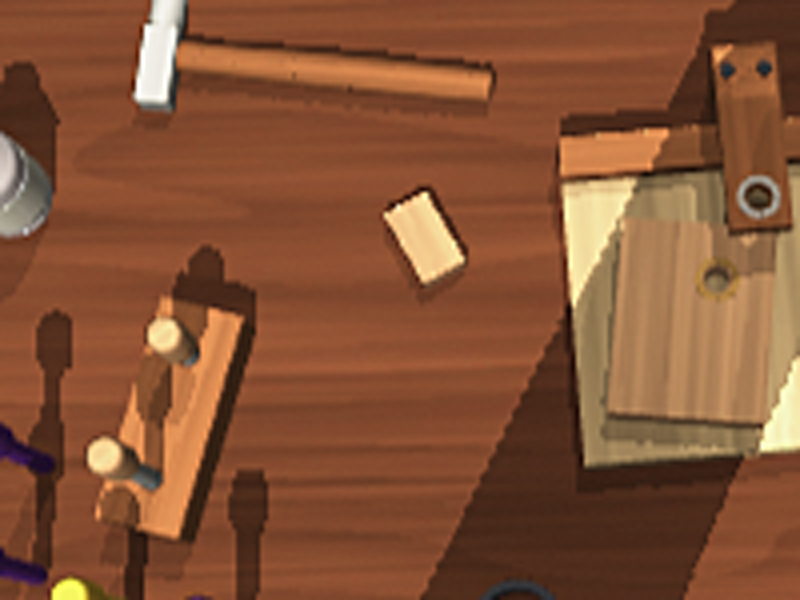

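View pics/scenecrop.png

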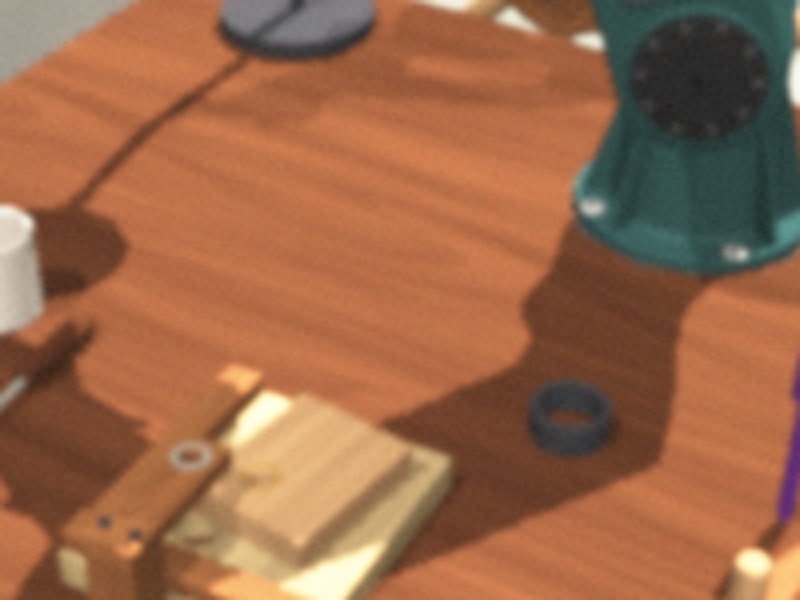

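The top view shows the jig at about (340,190), with the bushing ring near (349,169) and the board hole near (339,189). The rack is near (205,220). The nearer handle, top at (186,234), leans and casts like the long rod; the short one is at (202,204). I'll enlarge both to measure.

```bash
python3 - <<'E'
import cv2
a=cv2.imread("pics/top0.png")
cv2.imwrite("pics/topjig.png",cv2.resize(a[122:242,290:390],(700,840)[:2] if 0 else (500,600),interpolation=cv2.INTER_CUBIC))
cv2.imwrite("pics/toprack.png",cv2.resize(a[180:290,135:235],(545,600),interpolation=cv2.INTER_CUBIC))
a=cv2.imread("pics/scene0.png")
cv2.imwrite("pics/scenerack.png",cv2.resize(a[165:285,395:515],(600,600),interpolation=cv2.INTER_CUBIC))
cv2.imwrite("pics/scenejig.png",cv2.resize(a[170:270,245:365],(720,600),interpolation=cv2.INTER_CUBIC))
E
```

```text
(no output)
```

View pics/topjig.png

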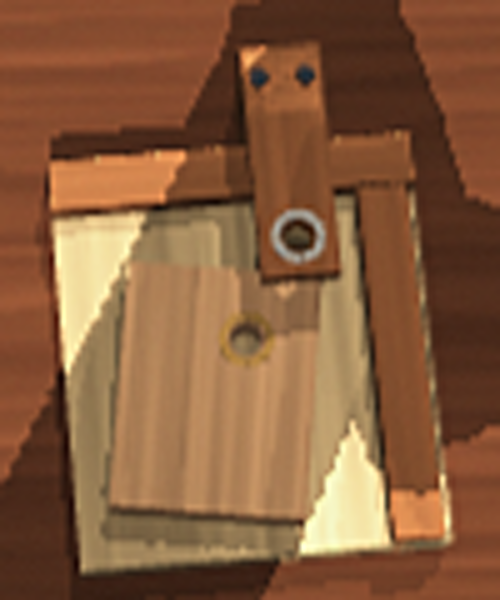

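View pics/toprack.png

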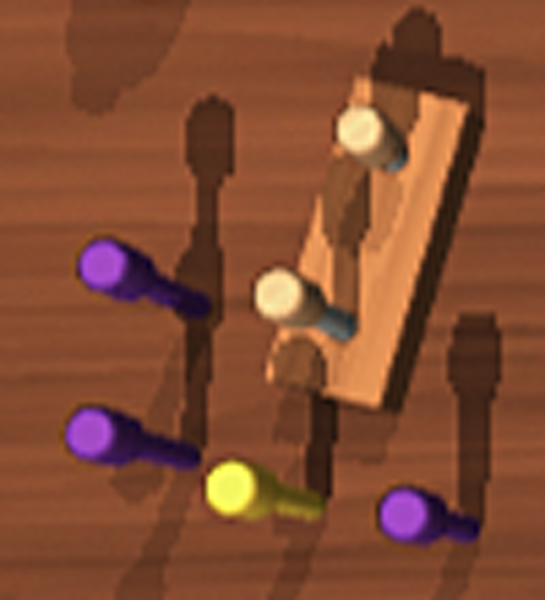

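View pics/scenerack.png

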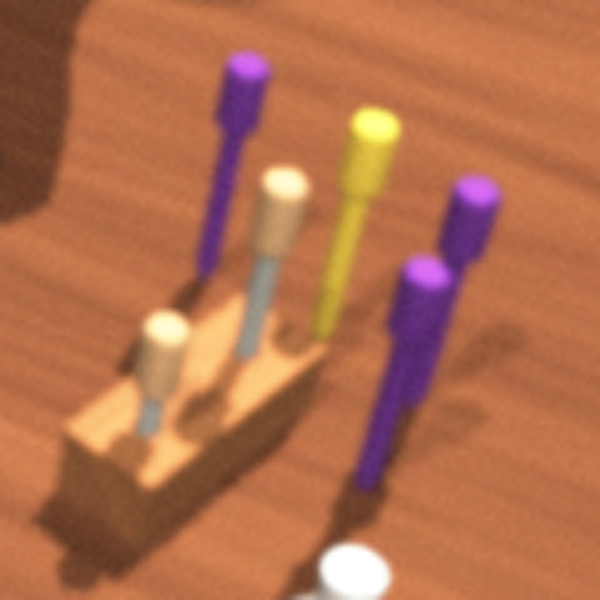

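View pics/scenejig.png

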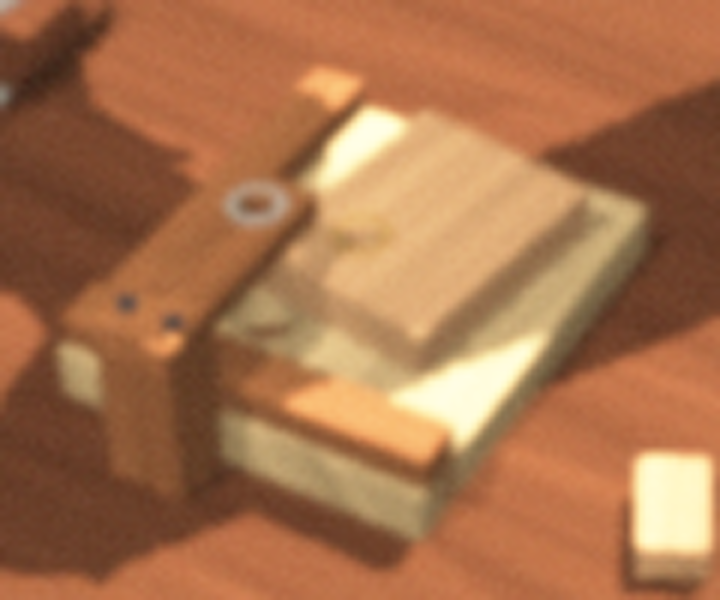

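The enlarged views agree on which is which. In the top view the ring is at about (349.5,169), the board corners at about (316,175), (312,223), (350,226) and (354,179), and the long handle top at about (186,233). The long rod is the one nearer the robot; the scene view shows its longer shank.

```bash
cat > h.py <<'E'
import numpy as np, cv2
from plant import vision
C={n:vision.camera_info(n) for n in("scene","top")}
def plane(n,px,z):
    c=C[n];R=np.array(c["R"]);t=np.array(c["t"]);o=-R.T@t
    d=R.T@np.linalg.inv(c["mtx"])@np.array([px[0],px[1],1.])
    return o+d*(z-o[2])/d[2]
def tri(p1,p2):
    A=[];b=[]
    for n,px in(("scene",p1),("top",p2)):
        c=C[n];R=np.array(c["R"]);t=np.array(c["t"]);o=-R.T@t
        d=R.T@np.linalg.inv(c["mtx"])@np.array([px[0],px[1],1.]);d/=np.linalg.norm(d)
        P=np.eye(3)-np.outer(d,d);A.append(P);b.append(P@o)
    x,r,_,_=np.linalg.lstsq(np.vstack(A),np.hstack(b),rcond=None);return x,float(np.sqrt(r[0]))
def proj(n,X):
    c=C[n];q=np.array(c["mtx"])@(np.array(c["R"])@X+np.array(c["t"]));return q[:2]/q[2]
E
python3 - <<'E'
from h import *
np.set_printoptions(precision=4,suppress=True)
T=cv2.imread("pics/top0.png");S=cv2.imread("pics/scene0.png")
def ring(im,x0,x1,y0,y1,smax,vmin):
    h=cv2.cvtColor(im[y0:y1,x0:x1],cv2.COLOR_BGR2HSV)
    m=((h[...,1]<smax)&(h[...,2]>vmin)).astype(np.uint8)
    cs,_=cv2.findContours(m,cv2.RETR_EXTERNAL,cv2.CHAIN_APPROX_NONE)
    c=max(cs,key=cv2.contourArea);hl=cv2.convexHull(c)
    e=cv2.fitEllipse(hl) if len(hl)>4 else None
    return np.array(e[0])+[x0,y0],e[1],cv2.contourArea(hl)
rt=ring(T,340,360,158,180,70,100);rs=ring(S,275,298,190,215,80,100);print(rt,rs)
print("ring plane top",plane("top",rt[0],.101),"scene",plane("scene",rs[0],.101),tri(rs[0],rt[0]))
u=lambda p,s,o:(np.array(p,float)+.5)/s-.5+o
tj=lambda p:u(p,5,(290,122)); sj=lambda p:u(p,6,(245,170))
tr=lambda p:u(p,5.45,(135,180)); sr=lambda p:u(p,5,(395,165))
print("base left edge",plane("top",tj((53,215)),.03),plane("top",tj((82,573)),.03),plane("top",tj((452,543)),.03))
a=[plane("top",tj(p),.101) for p in((238,48),(262,278),(318,42),(340,272))]
for p,q in((0,1),(2,3)): d=a[p]-a[q];print("arm yaw",np.arctan2(d[1],d[0]))
f=[plane("top",tj(p),.05) for p in((52,212),(250,194),(358,188),(392,490))]
print("far fence",f[0],f[1]);d=f[0]-f[2];print("yaw",np.arctan2(d[1],d[0])-np.pi/2);d=f[2]-f[3];print("side yaw",np.arctan2(d[1],d[0]),"corner",f[2])
bl=[plane("top",tj(p),.03) for p in((53,215),(82,573),(452,543))];d=bl[0]-bl[1];print("base yaw",np.arctan2(d[1],d[0]));d=bl[1]-bl[2];print(np.arctan2(d[1],d[0])-np.pi/2)
b=[plane("top",tj(p),.058) for p in((128,264),(110,510),(302,521),(322,283))]
print("board",b);d=b[0]-b[1];print(np.arctan2(d[1],d[0]));d=b[1]-b[2];print(np.arctan2(d[1],d[0])-np.pi/2)
print("hole",plane("top",tj((246,338)),.058),"scene",plane("scene",sj((360,232)),.058))
print("long top",plane("top",tr((280,294)),.176),plane("scene",sr((285,184)),.176),tri(sr((285,184)),tr((280,294))))
print("short top",plane("top",tr((361,130)),.126),plane("scene",sr((166,325)),.126))
for nm,p,q in(("pA",(103,265),(0,0)),("pB",(92,434),(0,0)),("Y",(232,488),(375,124)),("pC",(406,515),(247,68))):
    print(nm,plane("top",tr(p),.17), plane("scene",sr(q),.17) if q[0] else "")
for nm,p in(("pA",(207,310)),("pB",(195,462)),("Y",(320,505)),("pC",(475,530))): print(nm,"foot",plane("top",tr(p),.0))
print("rack",[plane("top",tr(p),.05) for p in((358,78),(470,103),(385,410),(268,378))])
print("offcut",plane("top",(265,180),.02),"ferrule",plane("top",(289,277),.03),"glue",plane("top",(150,157),.15))
E
```

```text
(array([349.287 , 168.7068]), (9.927597999572754, 10.48547649383545), 75.5) (array([287.3057, 203.5772]), (5.439908981323242, 8.819364547729492), 25.0)
ring plane top [ 0.6613 -0.1163  0.101 ] scene [ 0.6613 -0.1201  0.101 ] (array([ 0.6619, -0.1176,  0.1022]), 0.0022887621844828324)
base left edge [0.6955 0.0207 0.03  ] [0.4868 0.0075 0.03  ] [ 0.499  -0.2014  0.03  ]
arm yaw 0.0692066452049843
arm yaw 0.05441318527660633
far fence [0.6918 0.0206 0.05  ] [ 0.6999 -0.0929  0.05  ]
yaw 0.05867750908051317
side yaw 0.0685026203667479 corner [ 0.7021 -0.1548  0.05  ]
base yaw 0.06331025833224672
0.05849145427347069
board [array([ 0.6582, -0.0222,  0.058 ]), array([ 0.518 , -0.0093,  0.058 ]), array([ 0.5094, -0.1155,  0.058 ]), array([ 0.6447, -0.1315,  0.058 ])]
-0.09179755798892154
-0.0804960370742751
hole [ 0.6138 -0.0876  0.058 ] scene [ 0.6118 -0.0943  0.058 ]
long top [0.4821 0.3065 0.176 ] [0.4858 0.305  0.176 ] (array([0.4828, 0.3057, 0.1742]), 0.0018962661281967594)
short top [0.5684 0.2828 0.126 ] [0.5695 0.2796 0.126 ]
pA [0.4983 0.3909 0.17  ] 
pB [0.42   0.3924 0.17  ] 
Y [0.3939 0.3272 0.17  ] [0.4022 0.3272 0.17  ]
pC [0.3798 0.2473 0.17  ] [0.3909 0.2481 0.17  ]
pA foot [0.4985 0.3909 0.    ]
pB foot [0.4191 0.3942 0.    ]
Y foot [0.3954 0.3285 0.    ]
pC foot [0.3808 0.2479 0.    ]
rack [array([0.6108, 0.3029, 0.05  ]), array([0.5963, 0.2448, 0.05  ]), array([0.4392, 0.2848, 0.05  ]), array([0.4567, 0.3443, 0.05  ])]
offcut [0.6543 0.1237 0.02  ] ferrule [0.3746 0.0564 0.03  ] glue [0.6924 0.4154 0.15  ]
```

Jig: bushing at about (0.6615, -0.117), yaw about 0.062. The board sits about 45 mm off the far fence and 36 mm off the side fence, turned -0.15 rad relative to the jig. First I'll push it with both fingers spread, square to the jig, toward the far fence.

```bash
cat >> h.py <<'E'
from plant import bot
from scipy.spatial.transform import Rotation as Ro
JO=np.array([.6615,-.117]);JY=.062
def jw(x,y,z):
    c,s=np.cos(JY),np.sin(JY);return np.array([JO[0]+c*x-s*y,JO[1]+s*x+c*y,z])
def q(jawyaw):   # tool down, jaws opening along world yaw
    z=np.array([np.cos(jawyaw),np.sin(jawyaw),0]);y=np.array([0,0,-1.]);x=np.cross(y,z)
    return Ro.from_matrix(np.column_stack([x,y,z])).as_quat()
def bestq(pos,yaw):
    r=[]
    for k in(0,np.pi):
        j=bot.inverse_kinematics(list(pos),list(q(yaw+k)))
        if j is not None:r.append((abs(j[5]),k,j))
    return q(yaw+min(r,key=lambda a:a[0])[1])
def F():return np.array(bot.get_obs()["wrist_force"])
def jF():
    f=F();c,s=np.cos(JY),np.sin(JY);return np.array([c*f[0]+s*f[1],-s*f[0]+c*f[1],f[2]])
def snap(n,name,crop=None,k=1):
    im=vision.get_image(n)[:,:,::-1]
    if crop:x0,x1,y0,y1=crop;im=im[y0:y1,x0:x1]
    cv2.imwrite(f"pics/{name}.png",cv2.resize(im,None,fx=k,fy=k,interpolation=cv2.INTER_CUBIC))
E
python3 - <<'E'
from h import *
np.set_printoptions(precision=4,suppress=True)
print(Ro.from_quat(bot.get_obs()["ee_rot"]).as_matrix())
Q=bestq(jw(-.185,.045,.17),JY+np.pi/2)
bot.goto(jw(-.185,.045,.18),Q)
bot.gripper_to(.06)
bot.movel(jw(-.185,.045,.037),rate=.15)
print(jF())
bot.movel(jw(-.122,.045,.037),rate=.06)
f0=jF();print(f0,bot.get_obs()["gripper_width"])
x=-.122
while x<-.1:
    x+=.003;bot.movel(jw(x,.045,.037),rate=.03);f=jF();print(round(x,4),f)
    if f[0]<-15:break
o=bot.get_obs();print(o["time_s"],o["tool_pos"])
snap("top","p1",(270,410,110,260),4);snap("scene","p1s",(230,390,150,290),4)
E
```

```text
[[-0.9115 -0.0005  0.4112]
 [-0.4112  0.0017 -0.9115]
 [-0.0002 -1.     -0.0017]]
[-0.176   0.4131 -0.0585]
[ 0.032  -0.7191 -0.4446] 0.060172909183088596
-0.119 [-1.589   0.0524 -0.3366]
-0.116 [ 0.3163 -0.776  -0.3209]
-0.113 [-0.6944  0.2847 -0.1693]
-0.11 [-2.7616 -0.0093  0.9201]
-0.107 [-10.4903  -2.3073   6.1204]
-0.104 [-16.0931  -3.2264   9.6052]
6.15 [ 0.5483 -0.0782  0.0362]
```

View pics/p1.png

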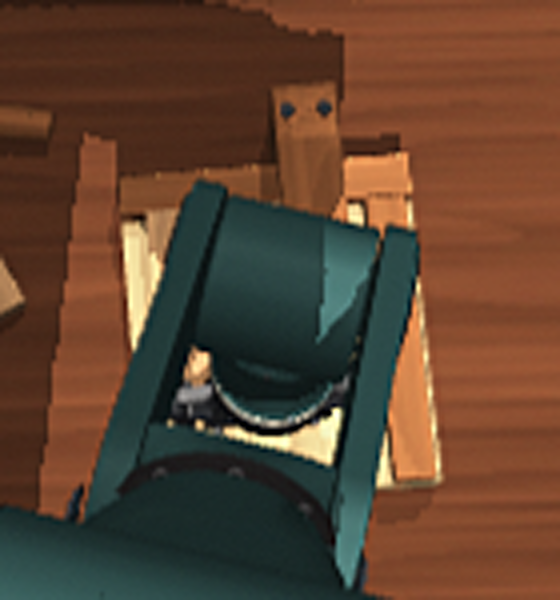

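View pics/p1s.png

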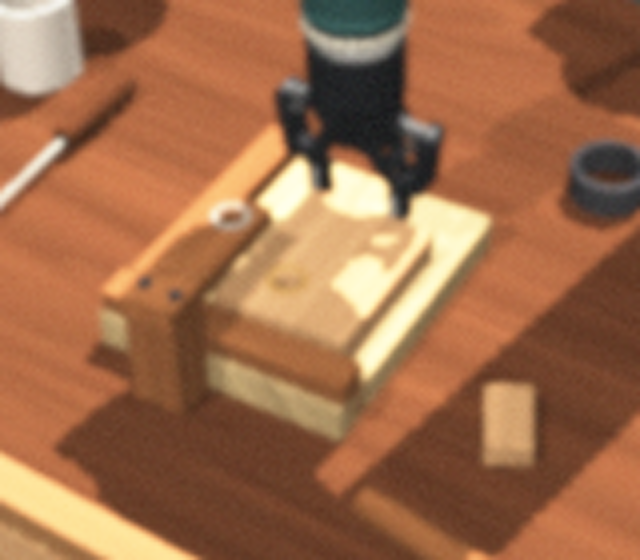

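The scene view shows the board lying along the far fence, with the hole at about (302,220) full-frame and both fingers on its back face. Now I'll push it toward the side fence.

```bash
python3 - <<'E'
from h import *
np.set_printoptions(precision=4,suppress=True)
bot.movel(jw(-.118,.045,.037),rate=.1)
bot.movel(jw(-.14,.045,.12),rate=.25)
P=jw(-.045,.14,.12);Q=bestq(P,JY)
bot.goto(P,Q)
bot.movel(jw(-.045,.14,.037),rate=.15)
print(jF())
bot.movel(jw(-.045,.09,.037),rate=.06)
y=.09
while y>.07:
    y-=.003;bot.movel(jw(-.045,y,.037),rate=.03);f=jF();print(round(y,4),f)
    if f[1]>15:break
bot.movel(jw(-.045,y+.02,.037),rate=.1)
bot.movel(jw(-.045,.11,.16),rate=.25)
o=bot.get_obs();print(o["time_s"],o["tool_pos"])
snap("top","p2",(270,410,110,260),4);snap("scene","p2s",(230,390,150,290),4)
E
```

```text
[-0.1237  0.2759  0.601 ]
0.087 [0.8007 0.8735 0.5824]
0.084 [ 0.7179 -0.0037 -0.993 ]
0.081 [-0.3718  1.4349 -0.746 ]
0.078 [ 0.6865 11.9739  1.1462]
0.075 [ 1.8516 23.2653  3.6768]
12.1917 [ 0.6093 -0.0106  0.1596]
```

View pics/p2s.png

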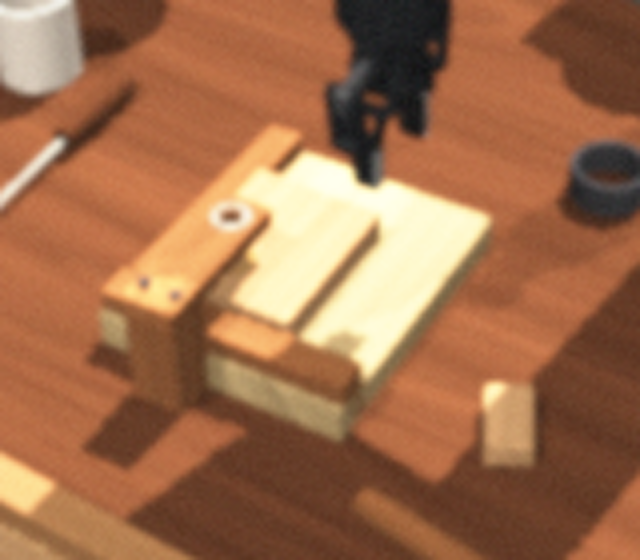

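View pics/p2.png

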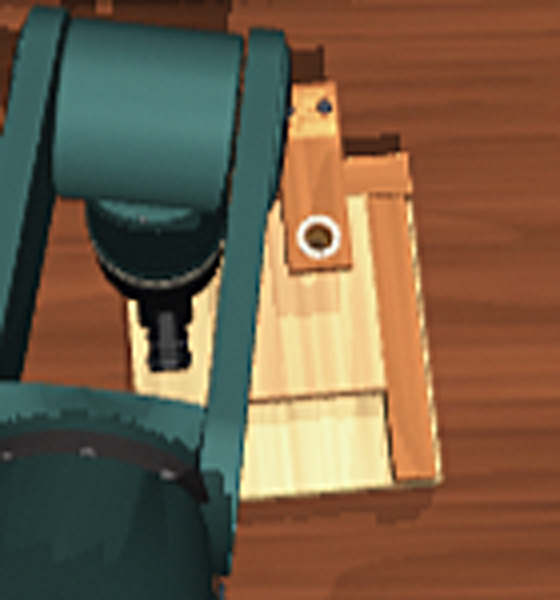

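The board looks flush on the side fence. The back edge, crop (250,402) to (385,390), may be slightly off square, so I'll tap lightly on -x again, then check with the arm clear over the rack.

```bash
python3 - <<'E'
from h import *
np.set_printoptions(precision=4,suppress=True)
P=jw(-.135,.012,.12);Q=bestq(P,JY+np.pi/2)
bot.goto(P,Q)
bot.movel(jw(-.135,.012,.037),rate=.2)
bot.movel(jw(-.113,.012,.037),rate=.06);x=-.113
while x<-.09:
    x+=.003;bot.movel(jw(x,.012,.037),rate=.03);f=jF();print(round(x,4),f)
    if f[0]<-15:break
bot.movel(jw(-.13,.012,.037),rate=.12)
bot.movel(jw(-.135,.02,.15),rate=.25)
# over to the near side of the long rod, high
P=np.array([.484,.3055,.31]);
RY=np.arctan2(.5684-.4830,.2820-.3058+0)  # line between rods
print("rack dir",np.arctan2(.2815-.3058,.569-.4835))
Q=bestq(P,np.arctan2(.2815-.3058,.569-.4835)+np.pi/2)
bot.goto(P,Q);bot.gripper_to(.085)
o=bot.get_obs();print(o["time_s"],o["tool_pos"],o["joint_pos"])
snap("top","p3",(270,410,110,260),4);snap("scene","p3s",(230,390,150,290),4)
snap("top","p3f");snap("scene","p3sf")
E
```

```text
-0.11 [-0.912   0.4521  1.0312]
-0.107 [-8.8043 -0.9444  5.6622]
-0.104 [-15.569   -2.7111   9.3807]
rack dir -0.27690883931775895
18.4667 [0.4841 0.3052 0.31  ] [ 0.4418  0.2578  1.4606  0.      1.4233 -0.8514]
```

View pics/p3.png

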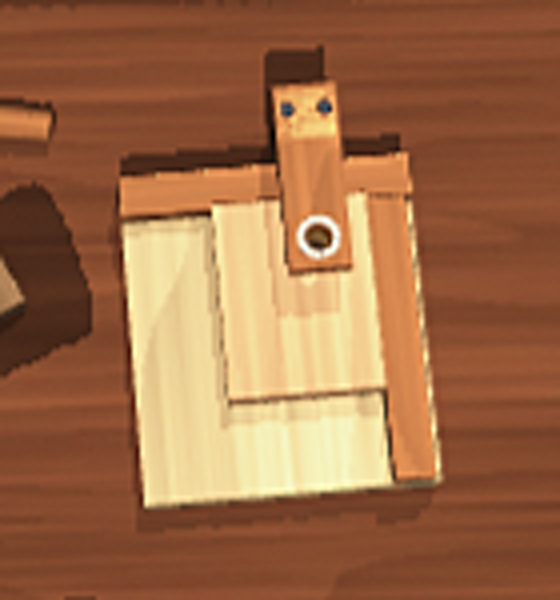

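View pics/p3s.png

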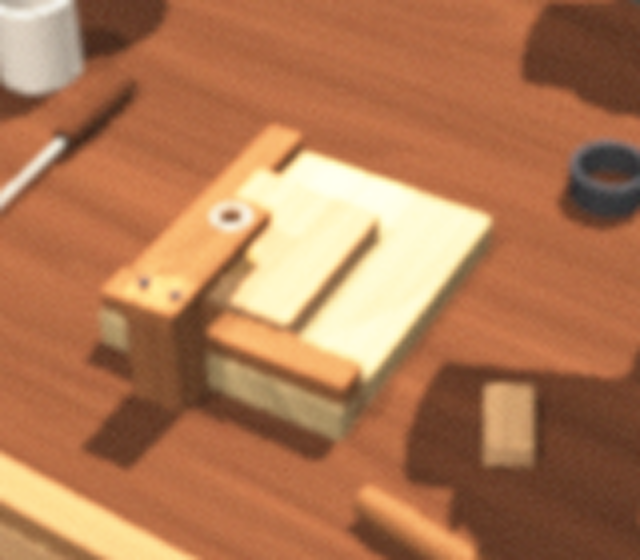

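View pics/p3sf.png

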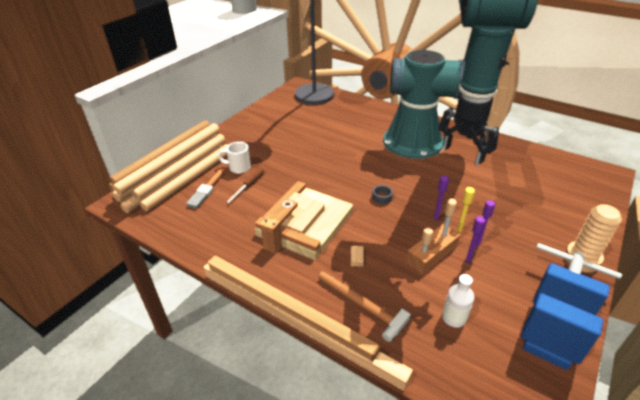

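The board is flush: its edges run parallel to the base edges in the top view, with no visible gap at either fence. Next I'll refine the ring position in this better light, then grasp the long rod.

```bash
python3 - <<'E'
from h import *
np.set_printoptions(precision=4,suppress=True)
T=cv2.imread("pics/p3f.png");S=cv2.imread("pics/p3sf.png")
def ring(im,x0,x1,y0,y1,smax,vmin):
    k=6;c0=cv2.resize(im[y0:y1,x0:x1],None,fx=k,fy=k,interpolation=cv2.INTER_CUBIC)
    h=cv2.cvtColor(c0,cv2.COLOR_BGR2HSV)
    m=((h[...,1]<smax)&(h[...,2]>vmin)).astype(np.uint8)
    cs,_=cv2.findContours(m,cv2.RETR_EXTERNAL,cv2.CHAIN_APPROX_NONE)
    e=cv2.fitEllipse(cv2.convexHull(max(cs,key=cv2.contourArea)))
    return (np.array(e[0])+.5)/k-.5+[x0,y0],np.array(e[1])/k
rt=ring(T,338,362,157,180,70,140);rs=ring(S,276,300,194,214,80,140);print(rt,rs)
print(plane("top",rt[0],.101),plane("scene",rs[0],.101),tri(rs[0],rt[0]))
P=np.array([.4838,.3056]);d=np.arctan2(.2815-.3058,.569-.4835)+np.pi/2
bot.gripper_to(.062)
bot.movel([*P,.131],rate=.15)
print(F());bot.gripper_to(.02,30);print(F(),bot.get_obs()["gripper_width"])
bot.movel([*P,.16],rate=.08);o=bot.get_obs();print(F(),o["gripper_width"],o["time_s"])
snap("scene","g1",(395,515,110,260),4)
E
```

```text
(array([349.2364, 168.6993]), array([10.6686, 10.7092])) (array([296.3113, 203.45  ]), array([14.7036, 21.2781]))
[ 0.6614 -0.1161  0.101 ] [ 0.6466 -0.0979  0.101 ] (array([ 0.6542, -0.1059,  0.1055]), 0.016085140801172085)
[-0.0927  0.5197  0.0876]
[-0.4713  0.212   4.3348] 0.025296752442473012
[ 0.3591 -0.4178 -1.2946] 0.025026547914300163 21.2917
```

View pics/g1.png

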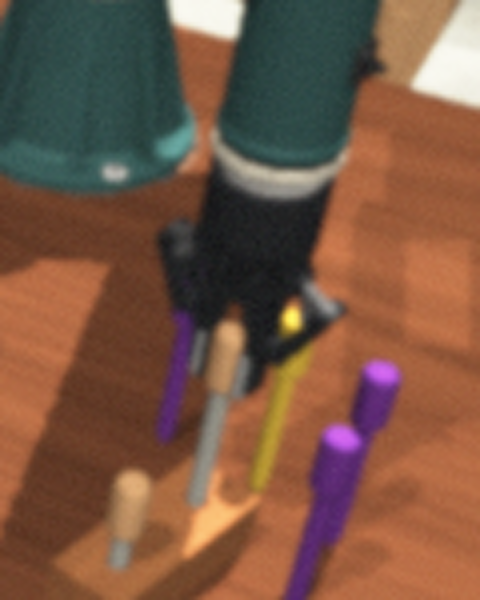

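The long rod is gripped (25 mm opening) and rising out of the rack. The short rod is untouched. Next I'll lift it clear, carry it above the bushing, and measure shank against ring.

```bash
python3 - <<'E'
from h import *
np.set_printoptions(precision=4,suppress=True)
p=bot.get_obs()["tool_pos"]
bot.movel([p[0],p[1],.28],rate=.2)
P=np.array([.6614,-.117,.27])
c=[q(JY+np.pi/2+k) for k in(0,np.pi)]
now=Ro.from_quat(bot.get_obs()["ee_rot"])
Q=min(c,key=lambda a:(Ro.from_quat(a)*now.inv()).magnitude())
bot.goto(P,Q)
bot.movel([P[0],P[1],.245],rate=.1)
o=bot.get_obs();print(o["time_s"],o["tool_pos"],o["gripper_width"],F())
snap("scene","i1f");snap("top","i1f_t")
for n,s,cr in(("i1f","i1",(230,360,100,250)),("i1f_t","i1t",(280,410,110,260))):
    a=cv2.imread(f"pics/{n}.png");x0,x1,y0,y1=cr
    cv2.imwrite(f"pics/{s}.png",cv2.resize(a[y0:y1,x0:x1],None,fx=4,fy=4,interpolation=cv2.INTER_CUBIC))
E
```

```text
24.1667 [ 0.661  -0.1162  0.2445] 0.024782492695452404 [ 0.0173 -0.5709 -1.2843]
```

View pics/i1.png

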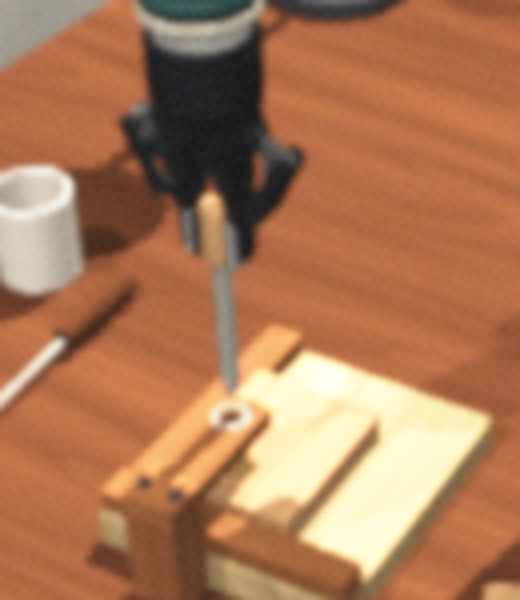

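View pics/i1t.png

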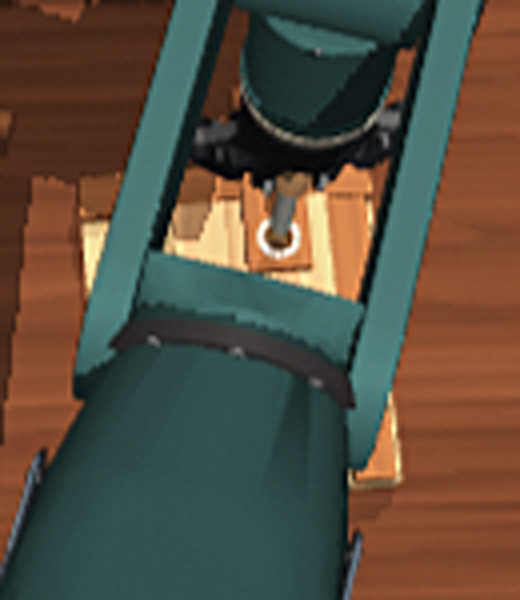

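```bash
python3 - <<'E'
from h import *
np.set_printoptions(precision=4,suppress=True)
u=lambda p,o:(np.array(p,float)+.5)/4-.5+o
s=lambda p:u(p,(230,100)); t=lambda p:u(p,(280,110))
rs=s((231,416)); rt=t((280,236)); print(plane("scene",rs,.101),plane("top",rt,.101))
fz=.1235
print("foot scene",plane("scene",s((232,389)),fz))
print("handle base scene",plane("scene",s((222,264)),fz+.12))
print("handle base/shank top top-view",plane("top",t((291,190)),fz+.12),"foot top",plane("top",t((279,240)),fz))
for n,f in(("scene",s),("top",t)):
  o={"scene":(230,100),"top":(280,110)}[n]
  for z in(.101,fz,fz+.12,fz+.166):
    for P in((.6614,-.1165),): print(n,z,(proj(n,np.array([*P,z]))-o)*4+1.5)
a=cv2.imread("pics/i1f.png");cv2.imwrite("pics/z1.png",cv2.resize(a[155:215,265:310],None,fx=10,fy=10,interpolation=cv2.INTER_CUBIC))
a=cv2.imread("pics/i1f_t.png");cv2.imwrite("pics/z2.png",cv2.resize(a[145:185,330:370],None,fx=14,fy=14,interpolation=cv2.INTER_CUBIC))
E
```

```text
[ 0.6614 -0.1198  0.101 ] [ 0.6615 -0.1172  0.101 ]
foot scene [ 0.6568 -0.1205  0.1235]
handle base scene [ 0.6648 -0.1137  0.2435]
handle base/shank top top-view [ 0.6532 -0.1153  0.2435] foot top [ 0.6529 -0.1149  0.1235]
scene 0.101 [234.5827 417.5731]
scene 0.1235 [232.6674 394.2257]
scene 0.2435 [221.6767 260.2514]
scene 0.2895 [217.0816 204.2376]
top 0.101 [278.9619 236.2333]
top 0.1235 [280.9114 227.7146]
top 0.2435 [292.4741 177.1894]
top 0.2895 [297.5068 155.1978]
```

View pics/z1.png

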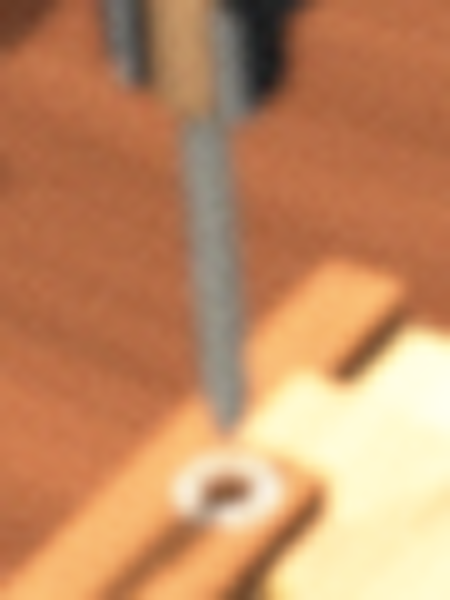

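View pics/z2.png

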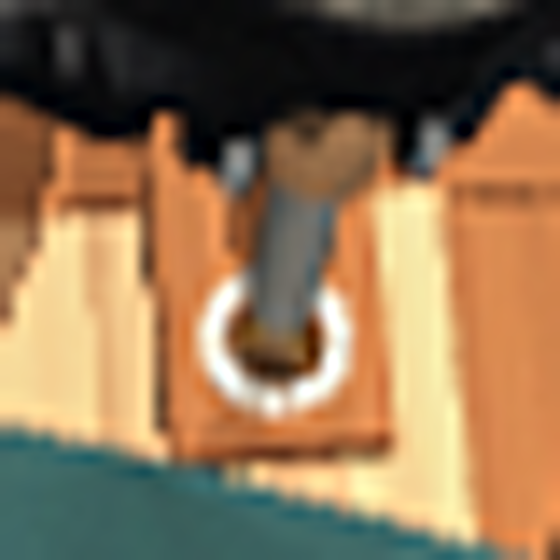

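```bash
python3 - <<'E'
from h import *
np.set_printoptions(precision=4,suppress=True)
s=lambda p:(np.array(p)+.5)/10-.5+(265,155)
t=lambda p:(np.array(p)+.5)/14-.5+(330,145)
print("ring",plane("scene",s((228,488)),.101),plane("top",t((275,340)),.101))
print("cam top",-C["top"]["R"].T@C["top"]["t"],"scene",-C["scene"]["R"].T@C["scene"]["t"])
z=.1235
print("foot scene",plane("scene",s((229,430)),z),"top near edge",plane("top",t((276,332)),z), "tri",tri(s((229,430)),t((276,325))))
# shank axis mid and top: scene (203,130)...
for y,xs,zz in((130,208,.24),(260,217,None),(380,225,None)):
    print(y,xs)
# rod axis at shank top
print("shank top scene",plane("scene",s((204,122)),z+.12),"top (shank/handle near edge)",plane("top",t((301,195)),z+.12))
for zz in (.101,.1235,.16,.2,.2435):
    X=np.array([.6614,-.117,zz]); print(zz,(proj("scene",X)-(265,155))*10+4.5,(proj("top",X)-(330,145))*14+6.5)
E
```

```text
ring [ 0.6604 -0.1206  0.101 ] [ 0.661 -0.116  0.101]
cam top [ 0.3094 -0.0257  1.4399] scene [1.4248 0.5132 0.9449]
foot scene [ 0.6596 -0.1191  0.1235] top near edge [ 0.6567 -0.1147  0.1235] tri (array([ 0.6592, -0.1166,  0.1238]), 0.0031174591677534456)
130 208
260 217
380 225
shank top scene [ 0.6693 -0.1109  0.2435] top (shank/handle near edge) [ 0.6499 -0.1119  0.2435]
0.101 [235.8462 494.0944] [280.1627 338.0112]
0.1235 [231.0434 435.7291] [287.0271 308.1949]
0.16 [223.0177 338.1983] [298.6476 257.72  ]
0.2 [213.872  227.0577] [312.1232 199.187 ]
0.2435 [203.4837 100.8155] [327.7404 131.352 ]
```

In the scene view the foot is at (287.4,197.5) and the ring at (287.3,203.3). In the top view the ring is at (349.2,168.8), with the foot's near edge just above the ring's centre. Together that puts the foot about 1.5–2 mm toward +y of the bushing axis, with the shank vertical. I'll shift by -1.5 mm in y and lower under force watch.

```bash
python3 - <<'E'
from h import *
np.set_printoptions(precision=4,suppress=True)
x,y=.6614,-.1187
bot.movel([x,y,.226],rate=.08);f0=F();print(f0)
z=.226
while z>.192:
    z-=.003;bot.movel([x,y,z],rate=.05);f=F()-f0;print(round(z,4),f,bot.get_obs()["tool_pos"][2].round(4))
    if abs(f[2])>8 or np.hypot(f[0],f[1])>10:break
print(bot.get_obs()["time_s"],bot.get_obs()["gripper_width"])
snap("scene","i2",(255,325,140,220),7);snap("top","i2t",(320,380,140,190),8)
E
```

```text
[-0.0528 -0.111  -1.2307]
0.223 [ 0.8307 -1.0016 -1.1279] 0.223
0.22 [ 0.6532  0.735  -0.1509] 0.2198
0.217 [ 0.0484 -0.0644 -0.4202] 0.2167
0.214 [-0.956  -0.1565 -0.4095] 0.2137
0.211 [-0.1997 -0.1365  0.0784] 0.2107
0.208 [ 0.6511  0.8469 -1.314 ] 0.2077
0.205 [-0.2303  1.155  -1.8077] 0.2047
0.202 [-0.0416  0.2394 -0.7263] 0.2017
0.199 [ 0.6295  0.4623 -0.2723] 0.1987
0.196 [ 0.4726  0.0179 -0.0953] 0.1957
0.193 [ 0.4118  1.107  -1.1243] 0.1928
0.19 [ 1.4305  0.7166 -0.5179] 0.1897
27.6583 0.02503535141384247
```

View pics/i2.png

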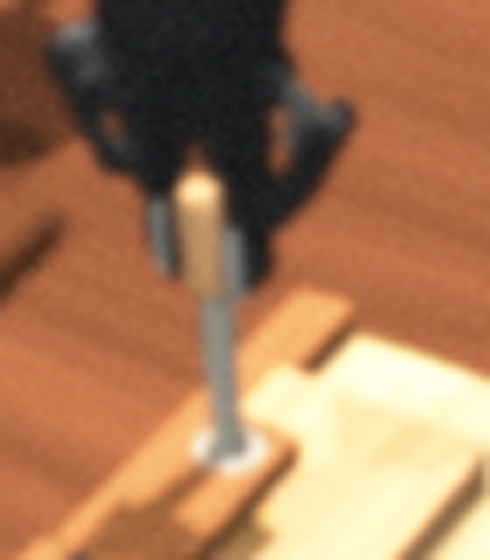

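View pics/i2t.png

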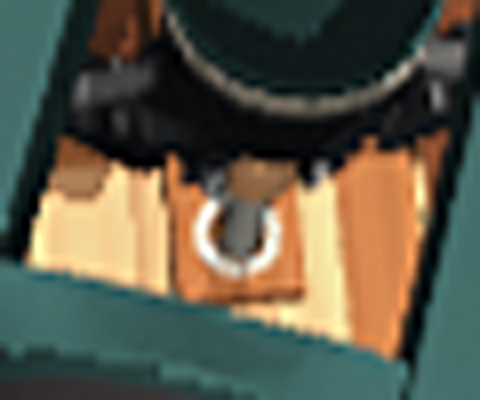

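The rod is inside the bushing with no side load; the shank enters the ring centrally in both views. Continuing down through the board, still watching the forces.

```bash
python3 - <<'E'
from h import *
np.set_printoptions(precision=4,suppress=True)
x,y=.6614,-.1187
f0=np.array([0,0,-1.2]);z=.19
while z>.1355:
    z=max(z-.004,.135);bot.movel([x,y,z],rate=.05);f=F()-f0;print(round(z,4),f)
    if abs(f[2])>8 or np.hypot(f[0],f[1])>10:break
o=bot.get_obs();print(o["time_s"],o["gripper_width"],o["tool_pos"])
snap("scene","i3",(235,355,150,270),5);snap("top","i3t",(280,400,110,240),4.5)
E
```

```text
0.186 [-0.3737  0.0056 -0.2802]
0.182 [ 0.217   0.8376 -0.1564]
0.178 [ 1.1196  0.1297 -0.9458]
0.174 [ 0.8374  0.2389 -1.5142]
0.17 [ 0.9144  0.893  -1.1508]
0.166 [ 1.143   1.0294 -0.8643]
0.162 [ 0.2818  1.2869 -1.0017]
0.158 [ 0.5669  1.072  -0.6059]
0.154 [ 0.9001  0.2329 -1.1007]
0.15 [ 1.1202  1.1475 -0.743 ]
0.146 [ 1.7262  1.0902 -1.3009]
0.142 [ 0.737   3.1441 -1.004 ]
0.138 [ 1.5533  1.2991 -1.8377]
0.135 [ 1.2779  1.1829 -2.2512]
31.2583 0.025109902038435827 [ 0.6613 -0.1186  0.1347]
```

View pics/i3.png

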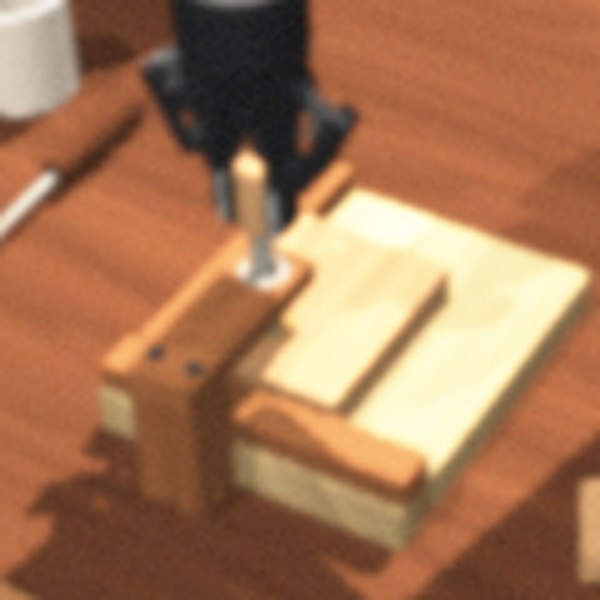

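View pics/i3t.png

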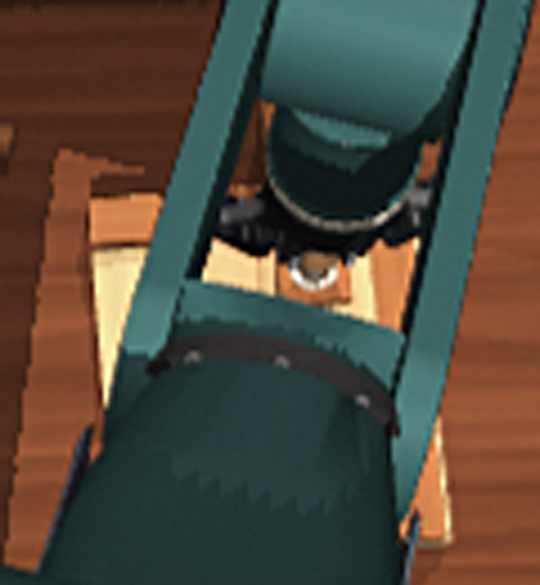

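In the scene view about 34 mm of shank shows between handle base and ring, as expected for a foot at about 14 mm. The handle base is at about (286,196) and the ring at about (288,204). The board's visible corner is still at about (324,207), and the forces are small. Handing in.

```bash
python3 - <<'E'
from plant import bot, close_job
bot.pause(.4);o=bot.get_obs();print(o["time_s"],o["tool_pos"],o["wrist_force"],o["gripper_width"])
close_job()
E
```

```text
31.7583 [ 0.66130642 -0.11862293  0.13494144] [ 0.94658889  0.99993231 -3.55578578] 0.025247969159407007
the job is handed in; nothing more can be done
```

The board is pushed flush into the fence corner, and the long rod is threaded through the arm's bushing and the board. I handed the job in at about 32 s of the 72 s, still holding the rod by its handle. No verdict was reported.

- **Board:** I pushed it with both fingers spread: to the far fence, then the side fence, then a light second push to the far fence. It stopped firmly each time (about 15–23 N). The pictures showed no gap and edges parallel to the base to within about 0.01 rad. Its visible corner was still in the same place after the rod went in.
- **Rod:** Before lowering, the pictures showed the foot about 1.5–2 mm off the bushing axis, so I corrected by 1.5 mm. It then went down with side forces of about 3 N at most and no jamming. I put the foot at about 14 mm above the bench, from the tool height and from about 34 mm of shank showing above the bushing. The foot itself was out of view, so that height is inferred.
- **Grip:** 30 N was commanded, and the opening held at 25 mm on the 26 mm handle.
- **Disagreements:** The two cameras differed by 3–4 mm on the bushing's position, so I relied on the rod's position relative to the ring in each picture. One automatic ring fit in the scene view caught the pale board instead and was thrown out.
- **Other objects:** I saw nothing else on the bench move, but I did not measure the bystanders or the short rod at the end.

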